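Hold a peristaltic pump's pressure arm open for a tube change

ROBOT

A 7-joint arm with a two-finger parallel gripper is mounted at the origin on a cart in front of the work surface, level with it; the furniture and walls round the work are solid. World frame = base frame: x ahead of the robot, y to its left, z up, the work surface at z = 0. Lengths are in m, angles in rad, forces in N, time in s.
With the tool pointing down it reaches from about 0.4 to 0.85 m from the base axis. Payload 10.4 kg.
Tool frame: the origin (TCP) lies on the mounting face of the last link; the fingertips stand 173 mm ahead of it and the grasp point (between the pads) lies 155 mm ahead of it (manip.tip_extent is the distance from the TCP to the fingertips, in m); z points along the fingers, y is the line along which they close (so a half turn about z gives the same grasp; the last joint's range is limited). The gripper opens to 85 mm and grips with 20 to 120 N. Pads are 22 mm wide; open, the fingers measure 114 mm over their backs; the gripper's body (76 mm by 85 mm) begins 54 mm behind the grasp point. The pads swing forward as they close: fully open they stand 13 mm farther back than shut.
Start: joints at [1.17, 0.332, -0.065, 1.46, 0.022, 1.35, -0.088], TCP at [0.231, -0.581, 0.405] pointing down, gripper open.
Joint ranges: [-2.6, 2.6], [-0.5, 2.12], [-1.47, 1.34], [0.16, 2.42], [-1.27, 4.41], [0.06, 2.06], [-2.6, 2.6]. Speed limits (rad/s): [2.22, 2.22, 2.79, 2.79, 3.14, 3.14, 3.14].

INTERFACE

Orientations are given as a unit quaternion [x, y, z, w].
In Python, from workcell import manip gives the robot as it stands.
- The arm moves only by the tool move_arm, never from a script. Its argument "plan" is one flat list of numbers, 7 for each row, row after row: the turn, a rotation vector about the tool's x, y, z in rad, then the shift along the tool's x, y, z in m, then the finger opening in m, from 0 to 0.0854. In form: [ax, ay, az, dx, dy, dz, gripper, ax, ay, az, dx, dy, dz, gripper, ...]. A call has 1 to 12 rows; each row is the pose to reach, as a shift and turn from the pose commanded when the call began, along the tool's axes at that moment; what a row does not reach only later rows make up. A row lasts 1/8 s, in which the tool goes at most 62.5 mm and 10.7 degrees, less where a joint would pass 70% of its speed; a pose out of reach is approached as far as the arm can. A call with a gripper value outside its range is refused whole. The fingers move at their own pace and stop on an object; "squeeze" is the grip in N (left out, the last holds). Time passes only in rows, so rows that repeat a pose let the fingers close. It gives the time, the measured TCP pose, the force, the opening and the grip force at its end, in the units of the state.
- manip.get_obs(): the state, without advancing time (a new reading comes with each control period).
- manip.camera(name): name is "scene" or "top" or "wrist"; returns a dict with "color" (384x512x3 uint8, red, green, blue), "fx", "fy", "cx", "cy" (pixels), "cam_to_world" (4x4, takes a point from camera to world coordinates); the wrist camera has in their place "mount" (4x4, takes a point from camera to tool coordinates, whose origin is the TCP and whose axes are the flange's). Camera axes: x right, y down, z forward; pixel columns grow to the right and rows downward; lengths in m; the calibration is good to about 2 mm. A picture is of the moment at which its call begins: read the wrist's pose just before it. There is no depth.
- manip.hand_in(): hands the job in; it is judged then, once.
Trained networks look in a picture, given as the dict that the camera call returned (one of the last four; its "shot" number tells which), for a name from the list of things; names that differ only in an ending like _2 or _b are one class to them, and where a whole thing is asked for, a point or a joint stands for the part that bears it (a point fixed in the world has none). Each returns a list of dicts, best first, with "conf" (0 to 1); they miss things now and then, are a little off and sometimes report something else, mostly with a low value. They report only what shows in the picture. A call takes as long as a camera call.
- manip.look_for(picture, label): "position" ([x, y, z] in m, in the coordinates of the camera as it stood for that picture, good to about 4 mm: the middle of the surface that is visible of it).
- manip.silhouettes(picture, label): "pixels" (384x512 bool, what is visible of it).
- manip.tip_of(picture, label): "position" ([x, y, z] in m, in the coordinates of the camera as it stood for that picture, good to about 4 mm: a listed point, or the origin of a listed thing).
The state is a dict: "clock": time; "joint_pos": joint angles; "joint_velocities": joint speeds; "tau": joint torques, N m; "position": TCP position; "ee_rot": TCP orientation; "ft_force": force on the tool from outside, world axes, zero at the start; "torque": the same for the moment, N m; "grip_width": opening from 0.0 (shut) to 1.0 (fully open); "grasp_force": force on a finger pad.
Only numpy, scipy, OpenCV 4.12 (cv2) and the standard library are available. Lean on these libraries where they do the work, as an engineer would, in place of code of your own. Each camera call takes 0.05 s, during which the arm holds its last target. There are 200 camera calls.

TASK

The hose in the peristaltic pump is about to be changed. By hand, turn the pump's knurled steel lock nut anticlockwise (seen from above) until the pressure arm is free, then swing the arm by its upright red finger post away from the roller head, against its spring, right up to its stop, and hold it there: the program finishes while the gripper is still holding the arm fully open, so that a colleague can lay in the new hose. Leave the vials, beaker, two bottles and screwdriver on the bench where they stand or lie.

Things in the scene. Friction and masses are not known exactly. Their poses are not given: they have to be found in the camera images.
- pump: White bench pump, 150 (x) x 240 (y) x 80 mm high, fixed; origin under its centre, z up; -x is its front panel, +y runs towards the red post. On its deck (80 mm up): roller head, 68 mm across, top 108 mm above the bench, at own (33, 52) mm; pressure arm along the head's front; knurled nut at the other end. A tall grey instrument (front x = 0.57 m, right side y = -0.05 m) stands behind to the left.
- pivot_axis (a point): Point on the vertical axis about which the pressure arm turns, at the arm plate's top face (100 mm above the bench). Fixed to the pump, at its own (-19, -30) mm.
- pressure_arm (a joint): Angle of the pressure arm, rad: 0 = closed on the roller head, 0.45 = fully open at its stop. Grows as the arm turns anticlockwise seen from above about pivot_axis, carrying the red post towards the pump's front (its -x). The spring needs about 2.5 N at the post to start, 5 N at the stop; let go, the arm springs shut. While the lock nut is tight the arm is locked.
- post_grip (a point): Point on the axis of the upright red post at the arm's free end, 135 mm from the pivot axis, 132 mm above the bench; turns with the arm. The post is 12 mm in diameter, from 100 to 146 mm above the bench, with a 17 mm steel foot ring 4 mm high. A good height to pinch or push it: nothing of the pump within 60 mm is higher than 108 mm.
- clamp_nut (a joint): Angle of the knurled lock nut, rad; grows anticlockwise seen from above as it is undone. Starts tight, between 0 and 0.4. Undoing lifts a dark lugged washer under it, 2.4 mm a radian, whose lugs stand behind two ledges on the arm's tail; the arm is wholly free from 1.5. Captive: it stops at 2.5; its head does not rise. Stays where left (friction about 0.12 N m).
- nut_grip (a point): Point on the nut's vertical axis, 133 mm above the bench, near the middle of its knurled round steel head (29 mm diameter, 121.5 to 141.5 mm above the bench, red mark on top; a 12 mm stud cap ends 6.5 mm higher). Under it a collar and the lugged washer (19 mm from the axis, at most 111 mm up); nothing else above 108 mm within 100 mm. Fixed at the pump's own (-19, -75) mm.
- beaker: Clear plastic beaker, 52 mm across, 67 mm tall, standing on the bench; a bystander. Origin under its centre.
- vial_a: Amber sample vial with black cap, 23 mm across, 56 mm tall, standing; a bystander. Origin under its centre.
- vial_b: Clear sample vial with black cap, 23 mm across, 56 mm tall, standing; a bystander. Origin under its centre.
- wash_bottle: White wash bottle with red cap and bent spout, 183 mm tall, far to the left of the pump; a bystander. Origin under its centre.
- bottle: White plastic bottle, 55 mm across, 150 mm tall, to the left of the pump; a bystander. Origin under its centre.
- screwdriver: Small screwdriver with a red handle, 151 mm long, lying on the bench near its front edge; a bystander. Origin on the bench at its middle.

How it is judged:
On the way, in this order (a step that is already met when the one before it is completed fails the run):
1. the lock nut is undone (1.5 rad or more) while the arm is still closed (value of joint clamp_nut above 1.5 rad and value of joint pressure_arm below 0.1 rad), for 0.2 s.
2. the arm is swung to within 0.03 rad of its stop, held by the fingers (value of joint pressure_arm above 0.42 rad and contact force between the fingers and pressure_arm above 1.5 N), for 0.2 s.
At the end, for the whole second after the job is handed in: The lock nut is undone (joint at 1.5 rad or more), the pressure arm rests within 0.03 rad of its open stop (joint above 0.42) and is still, and the gripper's fingers hold it there with at least 1.5 N (all of step 2 and velocity of joint pressure_arm between -0.05 and 0.05 rad/s and value of joint clamp_nut above 1.5 rad); the arm keeps its last pose, push and grip.
It fails at once if a vial, the beaker, a bottle or the screwdriver is pushed more than 20 mm or knocked over (distance of any of beaker, vial_a, vial_b, wash_bottle, bottle, screwdriver from where it was at the start of the episode above 0.02 m or angle between any of beaker, vial_a, vial_b, wash_bottle, bottle's own z axis and vertical above 0.5 rad).
It also fails if it takes over 58 s, if anything falls off the work surface, if the arm or the gripper's body presses on something with over 40 N, if the wrist force passes 120 N, or if a joint passes its speed limit or range.

## Working session

There is one attempt and no reset: what is moved stays moved. The work goes in short steps, Python scripts to look and compute and a tool call to move; the robot and the scene stay as the last step left them, time stands still between calls to the robot, and variables do not carry over. Pictures are saved under pics/ and viewed, at most 10 in all, crops included, and the job is handed in when it is done.

Besides the shell and the picture viewer there is one more tool, called after "Request:" as name(argument=value, ...) on one line, values as JSON. move_arm: Moves the arm, as the interface text tells. Its arguments: {"type":"object","properties":{"plan":{"type":"array","items":{"type":"number"}},"squeeze":{"type":"number"}},"required":["plan"]}

```bash
mkdir -p pics; ls; cat > h.py <<'E'
import numpy as np, cv2
from workcell import manip
from scipy.spatial.transform import Rotation as R
def pose():
    o=manip.get_obs(); T=np.eye(4); T[:3,:3]=R.from_quat(o["ee_rot"]).as_matrix(); T[:3,3]=o["position"]; return T,o
def shot(name,save=None):
    T,o=pose(); p=manip.camera(name)
    M=np.array(p["cam_to_world"]) if "cam_to_world" in p else T@np.array(p["mount"])
    if save: cv2.imwrite("pics/"+save,p["color"][:,:,::-1])
    return p,M
def pts(p,M,label,f=manip.tip_of):
    return [(np.round((M@np.r_[d["position"],1])[:3],4),round(d["conf"],2)) for d in f(p,label)[:2]]
def px(p,M,w):
    c=np.linalg.inv(M)@np.r_[w,1]; return p["fx"]*c[0]/c[2]+p["cx"],p["fy"]*c[1]/c[2]+p["cy"]
def ray(p,M,u,v,z):
    d=M[:3,:3]@np.array([(u-p["cx"])/p["fx"],(v-p["cy"])/p["fy"],1]); return M[:3,3]+d*(z-M[2,3])/d[2]
E
python3 - <<'E'
from h import *
T,o=pose(); print({k:np.round(v,3) for k,v in o.items()}); print(T.round(3))
ims=[]
for c in("top","scene"):
    p,M=shot(c); ims.append(p["color"][:,:,::-1]); print(c,M.round(3).tolist(),p["fx"])
    for l in("pump","pivot_axis","post_grip","nut_grip","beaker","vial_a","bottle","wash_bottle","screwdriver"): print(l,pts(p,M,l))
    cv2.imwrite(f"pics/{c}0.png",p["color"][:,:,::-1])
E
```

```text
pics
{'clock': np.float64(0.0), 'joint_pos': array([ 1.17 ,  0.333, -0.065,  1.461,  0.022,  1.35 , -0.088]), 'joint_velocities': array([ 0.   , -0.003,  0.001, -0.001, -0.001,  0.002, -0.   ]), 'tau': array([-0.0000e+00, -6.2544e+01,  4.9000e-02, -3.9161e+01,  1.6000e-02,
        1.0000e-02,  0.0000e+00]), 'position': array([ 0.231, -0.581,  0.404]), 'ee_rot': array([ 0.982,  0.188, -0.   , -0.001]), 'ft_force': array([0.283, 0.31 , 0.111]), 'torque': array([-0.033,  0.053,  0.022]), 'grasp_force': np.float64(0.0), 'grip_width': np.float64(0.998)}
[[ 0.929  0.369 -0.001  0.231]
 [ 0.369 -0.929  0.001 -0.581]
 [-0.    -0.001 -1.     0.404]
 [ 0.     0.     0.     1.   ]]
top [[-0.025, -0.996, 0.082, 0.351], [-1.0, 0.026, 0.009, -0.029], [-0.011, -0.081, -0.997, 1.761], [0.0, 0.0, 0.0, 1.0]] 456.42681376994074
pump [(array([ 0.5701, -0.321 , -0.002 ]), 0.79)]
pivot_axis [(array([ 0.5531, -0.3582,  0.0972]), 0.58)]
post_grip [(array([ 0.5423, -0.2196,  0.1342]), 0.88)]
nut_grip [(array([ 0.5617, -0.3975,  0.1305]), 0.62)]
beaker [(array([0.4967, 0.0527, 0.002 ]), 0.58)]
vial_a [(array(
[... 343 characters left out ...]
[0.0, 0.0, 0.0, 1.0]] 461.3230316002876
pump [(array([ 0.571 , -0.3225,  0.0011]), 0.85), (array([ 0.4217,  0.3517, -0.0006]), 0.55)]
pivot_axis [(array([ 0.5549, -0.3553,  0.1039]), 0.96), (array([ 0.5714, -0.3252,  0.0017]), 0.33)]
post_grip [(array([ 0.5394, -0.2247,  0.1306]), 0.64), (array([ 0.4435,  0.1854, -0.0027]), 0.22)]
nut_grip [(array([ 0.5581, -0.403 ,  0.1332]), 0.89)]
beaker [(array([ 0.4991,  0.0487, -0.0062]), 0.69)]
vial_a [(array([ 0.4014,  0.0153, -0.0011]), 0.53)]
bottle [(array([ 0.4428,  0.1836, -0.0055]), 0.83)]
wash_bottle [(array([ 0.4165,  0.3525, -0.0031]), 0.92), (array([ 0.3794, -0.1436,  0.0007]), 0.31)]
screwdriver [(array([ 0.3798, -0.141 ,  0.001 ]), 0.81)]
```

View pics/scene0.png

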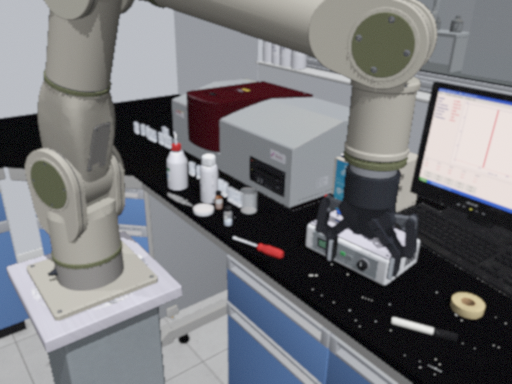

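View pics/top0.png

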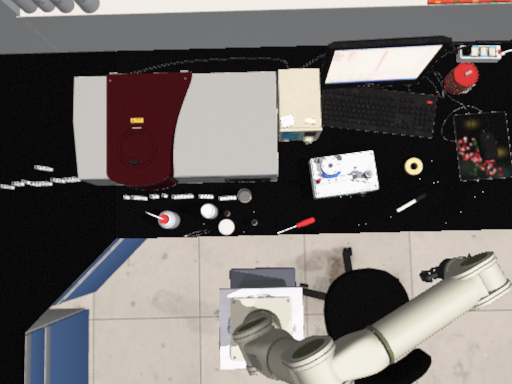

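The arm's wrist hides the pump in the scene view. The top view shows the pump at about (343,174), yawed by about 6°, the screwdriver at (297,226), and the beaker and vials far to its left. I'll move above the nut and look from there.

Request:
move_arm(plan=[0,0,0,0.06,-0.008,0,0.085,0,0,0,0.12,-0.016,0,0.085,0,0,0,0.18,-0.024,0,0.085,0,0,0,0.24,-0.032,0,0.085,0,0,0,0.3,-0.04,0,0.085,0,0,0,0.34,-0.045,0,0.085,0,0,0,0.372,-0.047,0,0.085,0,0,0,0.372,-0.047,0,0.085,0,0,0,0.372,-0.047,0,0.085])

```text
clock: 2.12
position: [0.5584, -0.4007, 0.4046]
ee_rot: [0.982, 0.187, -0.0, 0.0]
ft_force: [0.3, 0.9, -0.9]
grip_width: 0.995
grasp_force: 0.0
```

```bash
cat > look.py <<'E'
import sys
from h import *
T,o=pose(); print(o["clock"],T.round(4).tolist(),np.round(o["joint_pos"],3))
p,M=shot("wrist",sys.argv[1])
for l in("pump","pivot_axis","post_grip","nut_grip"):
    for w,c in pts(p,M,l): print(l,w,c,np.round(px(p,M,w)))
p,M=shot("top")
for l in("post_grip","nut_grip","pivot_axis"):print(l,pts(p,M,l))
E
python3 look.py w1.png
```

```text
2.125 [[0.9298, 0.3681, -0.0006, 0.5584], [0.3681, -0.9298, -0.0005, -0.4007], [-0.0007, 0.0002, -1.0, 0.4046], [0.0, 0.0, 0.0, 1.0]] [ 0.703  0.481 -0.217  1.263  0.102  1.409 -0.7  ]
pump [ 0.5751 -0.3229  0.0049] 0.56 [206. 126.]
pivot_axis [ 0.5578 -0.3567  0.1047] 0.86 [216. 167.]
post_grip [ 0.5417 -0.2178  0.1324] 0.81 [ 36. 130.]
nut_grip [ 0.5614 -0.402   0.1335] 0.94 [264. 191.]
post_grip [(array([ 0.5405, -0.2167,  0.1305]), 0.55), (array([0.4373, 0.1234, 0.0026]), 0.34)]
nut_grip [(array([ 0.5633, -0.399 ,  0.1289]), 0.87)]
pivot_axis [(array([ 0.5527, -0.3571,  0.0981]), 0.94), (array([ 5.698e-01, -3.243e-01,  2.000e-04]), 0.52)]
```

View pics/w1.png

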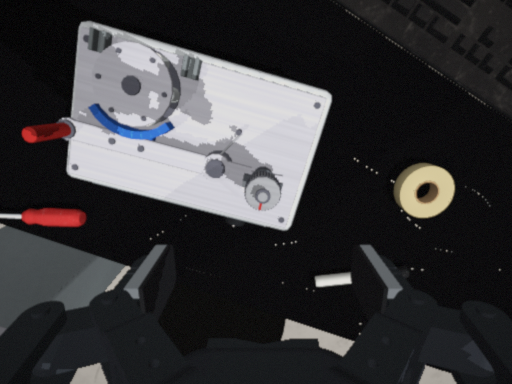

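The wrist view shows the nut at (263,192), the pivot at (216,166) and the post at (36,130), which agrees with the networks. I'll pre-turn clockwise, descend and grip the nut.

Request:
move_arm(plan=[0,0,0.17,0.002,0.0015,0,0.07,0,0,0.34,0.002,0.0015,0.01,0.07,0,0,0.51,0.002,0.0015,0.03,0.07,0,0,0.68,0.002,0.0015,0.05,0.07,0,0,0.85,0.002,0.0015,0.07,0.07,0,0,1.02,0.002,0.0015,0.09,0.07,0,0,1.19,0.002,0.0015,0.105,0.07,0,0,1.2,0.002,0.0015,0.115,0.07,0,0,1.2,0.002,0.0015,0.115,0.07,0,0,1.2,0.002,0.0015,0.115,0.07])

```text
clock: 3.82
position: [0.5615, -0.4009, 0.2905]
ee_rot: [0.917, -0.399, 0.001, 0.0]
ft_force: [0.8, -0.0, 0.0]
grip_width: 0.815
grasp_force: 0.0
```

```bash
python3 look.py w2.png
```

```text
3.825 [[0.6821, -0.7312, 0.0009, 0.5615], [-0.7312, -0.6821, -0.0006, -0.4009], [0.0011, -0.0003, -1.0, 0.2905], [0.0, 0.0, 0.0, 1.0]] [ 0.567  0.547 -0.019  1.403  0.011  1.191 -1.844]
pump [ 0.5726 -0.3201  0.0045] 0.89 [195. 243.]
pivot_axis [ 0.5554 -0.356   0.1047] 0.79 [219. 297.]
post_grip [ 0.5602 -0.3992  0.1349] 0.49 [263. 273.]
post_grip [(array([ 0.5389, -0.2185,  0.1308]), 0.76)]
nut_grip [(array([ 0.562 , -0.3979,  0.1319]), 0.76)]
pivot_axis [(array([ 0.5526, -0.3533,  0.099 ]), 0.57)]
```

View pics/w2.png

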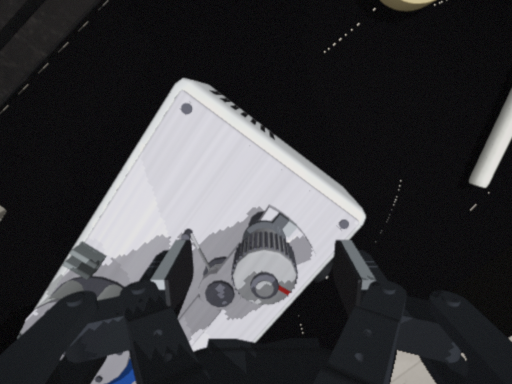

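The nut, cap at (264,286), sits centred between the fingers. I'll close on it, then turn anticlockwise.

Request:
move_arm(plan=[0,0,0,0,0,0,0.05,0,0,0,0,0,0,0.02,0,0,0,0,0,0,0.02,0,0,0,0,0,0,0.02,0,0,0,0,0,0,0.02,0,0,0,0,0,0,0.02], squeeze=70)

```text
clock: 5.03
position: [0.5611, -0.401, 0.2901]
ee_rot: [0.917, -0.4, 0.0, 0.0]
ft_force: [-3.8, 0.4, 4.8]
grip_width: 0.313
grasp_force: 68.9
```

Request:
move_arm(plan=[0,0,-0.16,0,0,0,0.02,0,0,-0.33,0,0,0,0.02,0,0,-0.5,0,0,0,0.02,0,0,-0.67,0,0,0,0.02,0,0,-0.84,0,0,0,0.02,0,0,-1.01,0,0,0,0.02,0,0,-1.18,0,0,0,0.02,0,0,-1.35,0,0,0,0.02,0,0,-1.52,0,0,0,0.02,0,0,-1.69,0,0,0,0.02,0,0,-1.86,0,0,0,0.02,0,0,-2.0,0,0,0,0.02])

```text
clock: 6.52
position: [0.5611, -0.3991, 0.29]
ee_rot: [0.83, 0.558, -0.0, -0.002]
ft_force: [-10.3, 8.5, 10.3]
grip_width: 0.314
grasp_force: 69.8
```

```bash
python3 look.py w3.png; python3 -c "
from h import *
T,o=pose();print(o['grip_width'],o['grasp_force'],o['torque'],o['ft_force'])"
```

```text
6.525 [[0.3774, 0.926, -0.0026, 0.5611], [0.926, -0.3774, 0.0032, -0.3991], [0.002, -0.0037, -1.0, 0.29], [0.0, 0.0, 0.0, 1.0]] [ 0.82   0.579 -0.388  1.387  0.22   1.222  0.027]
pump [ 5.753e-01 -3.258e-01  1.000e-04] 0.83 [245. 101.]
nut_grip [ 0.5611 -0.399   0.1339] 0.81 [261. 265.]
post_grip [(array([ 0.5399, -0.2193,  0.1347]), 0.63)]
nut_grip [(array([ 0.5594, -0.3996,  0.1312]), 0.76)]
pivot_axis [(array([ 0.5508, -0.3568,  0.0968]), 0.57)]
0.31519015463666933 69.97048616409302 [1.88493627 2.28263794 0.10813934] [-10.57301679   9.41574321  10.43162963]
```

View pics/w3.png

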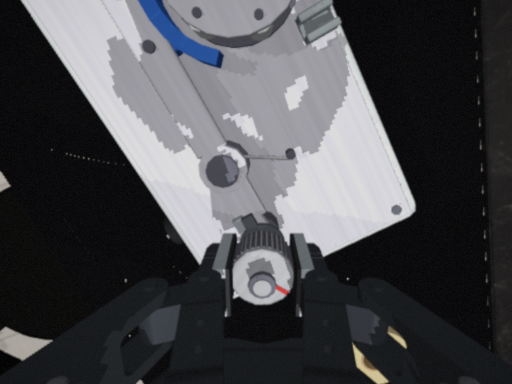

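The red mark kept its place relative to the fingers while they turned 2.0 rad, so the nut is undone. I'll release, rise and go over the post.

Request:
move_arm(plan=[0,0,0,0,0,0,0.06,0,0,0,0,0,0,0.06,0,0,0,0,0,0,0.06,0,0,0,0,0,-0.03,0.06,0,0,0,0,0,-0.07,0.06,0,0,-0.16,0.05,-0.028,-0.07,0.06,0,0,-0.32,0.1,-0.056,-0.07,0.06,0,0,-0.49,0.15,-0.083,-0.07,0.06,0,0,-0.49,0.1585,-0.087,-0.07,0.06,0,0,-0.49,0.1585,-0.087,-0.07,0.06,0,0,-0.49,0.1585,-0.087,-0.07,0.06])

```text
clock: 8.35
position: [0.5416, -0.2228, 0.3595]
ee_rot: [0.673, 0.74, -0.0, 0.0]
ft_force: [-0.4, -0.7, -0.3]
grip_width: 0.701
grasp_force: 0.0
```

```bash
python3 look.py w4.png
```

```text
8.35 [[-0.0938, 0.9956, -0.0001, 0.5416], [0.9956, 0.0938, -0.0005, -0.2228], [-0.0005, -0.0001, -1.0, 0.3595], [0.0, 0.0, 0.0, 1.0]] [ 0.773  0.327 -0.562  1.606  0.181  1.26   0.274]
pump [ 0.5717 -0.3248  0.0038] 0.86 [279. 254.]
pivot_axis [ 0.5554 -0.3567  0.1032] 0.57 [263. 337.]
post_grip [ 0.5368 -0.2208  0.1368] 0.68 [255. 209.]
post_grip [(array([ 5.708e-01, -3.271e-01,  1.000e-04]), 0.65)]
nut_grip [(array([ 0.5602, -0.4004,  0.1341]), 0.58)]
pivot_axis [(array([ 0.5523, -0.3548,  0.1014]), 0.91)]
```

View pics/w4.png

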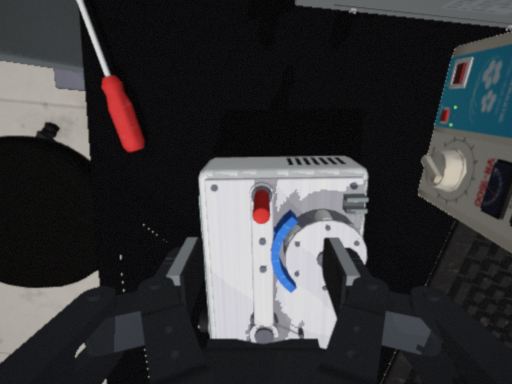

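The wrist view shows the post at (261,205), between the finger lines at about 195 and 330. The screwdriver at (120,120) is well clear. I'll descend and pinch.

Request:
move_arm(plan=[0,0,0,0.002,-0.001,0.03,0.06,0,0,0,0.002,-0.001,0.06,0.06,0,0,0,0.002,-0.001,0.07,0.06,0,0,0,0.002,-0.001,0.07,0.06,0,0,0,0.002,-0.001,0.07,0.03,0,0,0,0.002,-0.001,0.07,0.005,0,0,0,0.002,-0.001,0.07,0.005,0,0,0,0.002,-0.001,0.07,0.005,0,0,0,0.002,-0.001,0.07,0.005], squeeze=50)

```text
clock: 9.93
position: [0.5403, -0.2192, 0.2905]
ee_rot: [0.672, 0.74, -0.0, 0.0]
ft_force: [-6.1, 0.8, 6.1]
grip_width: 0.122
grasp_force: 48.7
```

```bash
python3 - <<'E'
from h import *
T,o=pose(); print(T.round(4).tolist(),o["ft_force"],o["grip_width"],o["joint_pos"].round(2) if hasattr(o["joint_pos"],"round") else o["joint_pos"])
pv=np.array([.5547,-.3558]); g=T[:2,3]; r=g-pv
print(np.linalg.norm(r),np.degrees(np.arctan2(r[1],r[0])))
r*= .135/np.linalg.norm(r); 
for a in (.1,.2,.3,.4,.45,.47):
    c,s=np.cos(a),np.sin(a); d=np.array([[c,-s],[s,c]])@r-r
    print(a,(T[:3,:3].T@np.r_[d,0]).round(4))
E
```

```text
[[-0.0965, 0.9953, -0.0006, 0.5403], [0.9953, 0.0965, -0.0007, -0.2192], [-0.0006, -0.0006, -1.0, 0.2905], [0.0, 0.0, 0.0, 1.0]] [-6.0870214   0.83207012  6.13359846] 0.12214780140424673 [ 0.76  0.39 -0.55  1.69  0.22  1.13  0.24]
0.13737598613844976 96.02074077901008
0.1 [-0.0008 -0.0135  0.    ]
0.2 [-0.0029 -0.0268  0.    ]
0.3 [-0.0064 -0.0398  0.    ]
0.4 [-0.0111 -0.0525  0.    ]
0.45 [-0.0139 -0.0586  0.    ]
0.47 [-0.0152 -0.061   0.    ]
```

Request:
move_arm(plan=[0,0,-0.05,0,-0.007,0,0.005,0,0,-0.1,-0.001,-0.0135,0,0.005,0,0,-0.15,-0.002,-0.02,0,0.005,0,0,-0.2,-0.003,-0.027,0,0.005,0,0,-0.25,-0.0045,-0.0335,0,0.005,0,0,-0.3,-0.0065,-0.04,0,0.005,0,0,-0.35,-0.0085,-0.046,0,0.005,0,0,-0.4,-0.011,-0.0525,0,0.005,0,0,-0.43,-0.013,-0.056,0,0.005,0,0,-0.45,-0.014,-0.0595,0,0.005,0,0,-0.45,-0.014,-0.0595,0,0.005])

```text
clock: 11.3
position: [0.4831, -0.2387, 0.2905]
ee_rot: [0.49, 0.872, 0.0, 0.001]
ft_force: [2.8, 2.7, 6.7]
grip_width: 0.121
grasp_force: 49.4
```

```bash
python3 look.py w5.png;  python3 - <<'E'
from h import *
T,o=pose(); r=T[:2,3]-np.array([.5547,-.3558]); print(np.linalg.norm(r),np.arctan2(r[1],r[0])-np.radians(96.02),o["ft_force"],o["grasp_force"])
E
```

```text
11.3 [[-0.5204, 0.8539, 0.0017, 0.4831], [0.8539, 0.5204, -0.0005, -0.2387], [-0.0013, 0.0011, -1.0, 0.2905], [0.0, 0.0, 0.0, 1.0]] [ 0.916  0.303 -0.624  1.801  0.197  1.099  0.771]
post_grip [ 0.4852 -0.2383  0.1346] 0.84 [266. 265.]
post_grip []
nut_grip [(array([ 0.5602, -0.3988,  0.1314]), 0.84), (array([ 0.4001,  0.0204, -0.0028]), 0.46)]
pivot_axis [(array([ 0.5528, -0.358 ,  0.0968]), 0.74), (array([0.4235, 0.3547, 0.0018]), 0.15)]
0.13728909346865803 0.44265078160065197 [2.19463301 3.99727277 6.23765482] 49.389731884002686
```

View pics/w5.png

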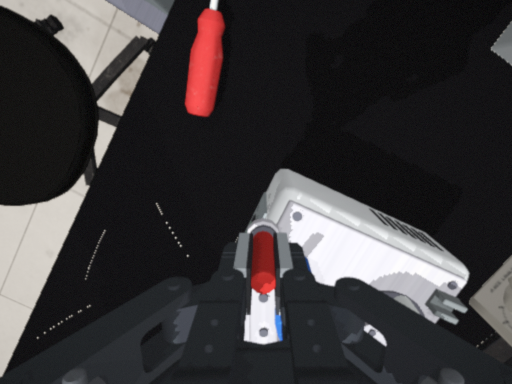

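The post at (263,262) is firmly between the pads, and the arm angle is about 0.44. I'll nudge on to feel the stop.

Request:
move_arm(plan=[0,0,-0.01,0,-0.0015,0,0.005,0,0,-0.02,0,-0.003,0,0.005,0,0,-0.02,0,-0.003,0,0.005,0,0,-0.02,0,-0.003,0,0.005])

```text
clock: 12.25
position: [0.4816, -0.2394, 0.2906]
ee_rot: [0.481, 0.877, 0.001, 0.002]
ft_force: [9.3, 3.6, 2.3]
grip_width: 0.123
grasp_force: 49.1
```

```bash
cat > f.py <<'E'
from h import *
T,o=pose(); r=T[:2,3]-np.array([.5547,-.3558]); print(np.linalg.norm(r),np.arctan2(r[1],r[0])-np.radians(96.02),T[:3,:3].T@o["ft_force"],o["grasp_force"],np.abs(o["joint_velocities"]).max())
E
python3 f.py
```

```text
0.1374174004032949 0.4557782786988487 [-2.01042682  9.77906802 -2.26975864] 49.09056901931763 0.0011717078695714144
```

Request:
move_arm(plan=[0,0,0,0,-0.0015,0,0.005,0,0,0,0,-0.003,0,0.005,0,0,0,0,-0.003,0,0.005,0,0,0,0,-0.003,0,0.005,0,0,0,0,-0.003,0,0.005])

```text
clock: 12.88
position: [0.4807, -0.2398, 0.2907]
ee_rot: [0.48, 0.877, 0.003, 0.004]
ft_force: [21.2, 8.1, -4.4]
grip_width: 0.116
grasp_force: 48.7
```

```bash
python3 f.py
```

```text
0.13762195350059417 0.46261252181762713 [-4.65174806 22.19175079  4.58065368] 48.74425292015076 0.0014991149694113673
```

The force rose to 22 N with almost no further motion, so the arm is on its stop and held.

```bash
python3 -c "
from workcell import manip
print(manip.hand_in())"
```

```text
the job is handed in; nothing more can be done
None
```

The nut was turned about 2.0 rad anticlockwise and the pressure arm is against its open stop, held by the gripper with about 49 N grip and 22 N push; the job is handed in at about 13 s, but no verdict came back.

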